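Load the UV steriliser through its flap

TASK

Load the small bench UV steriliser: with the fingertips, push the closed round box of filter papers along the loading tray and in under the hanging flap until it sits fully home in the V-shaped stop inside, then draw the fingers back out so that the flap falls shut behind it. Only push the box: do not pick it up, tip it or carry it. Do not force the flap or lean on the steriliser, and leave everything else standing where it is.

Things in the scene. Friction and masses are not known exactly. Their poses are not given: they have to be found in the camera images.
- filter_box: Closed round box of filter papers, white lid over a blue body, upright, lid rim 73 mm across, body 69 mm across (what the fingers and stops meet), 19 mm high to the lid's edge and 23 mm in all, about 50 g; the lid stays on. Origin: centre of its underside, z up. It starts flat on the loading tray, outside the flap, up to 15 mm off the lane's centre line.
- steriliser: Small white bench UV steriliser, fixed. Origin: on the worktop below the flap's hinge line, middle of the entrance; x points into the chamber (the way the box is pushed), y left, z up. A flat steel tray 176 mm wide, top 6 mm above the worktop, runs from x = -175 to +157 mm and is also the chamber's floor. Lamp housing on the roof from x = 81 to 151 mm, 112 mm above the worktop.
- mouth (a point): On the tray, centre line, 55 mm before the hinge line: here begins the straight lane, 76 mm wide between two aluminium guide rails 14 mm high, that runs into the chamber. Before it the rails flare out straight to a mouth 146 mm wide at 120 mm before the hinge line. Axes as the steriliser's.
- header (a point): Middle of the lower front edge of the fixed header bar above the flap, 81 mm above the worktop and 3 mm before the hinge line. The header is 6 mm high, 10 mm deep; roof behind it 87 mm above the worktop, its first 65 mm a clear window. Entrance 116 mm wide between posts, 151 mm over them. Upright fingers meet the header too soon: lean them about 45 degrees, tips leading, palm back towards the tray's open end.
- home (a point): Where the centre of the box's underside lies when it is fully home in the V stop (two white blocks 12 mm high that halt and centre it): on the chamber floor, centre line, 76.5 mm past the hinge line. The rear of the box's body is then 42 mm past the hinge line, so the fingertips must follow it in under the flap that far. Axes as the steriliser's.
- flap (a joint): Angle of the hanging aluminium flap, 112 mm wide (71 mm at the foot, between the rails), 4 mm thick, 70 g, hinge 78 mm above the worktop. 0 = shut, grows as its lower edge swings inwards, stop at 1.35 rad; it cannot swing outwards. The box pushed against it lifts it easily; it rides over box and fingers, and falls shut by its own weight in about a second once the fingers are out and the box is home.
- flap_edge (a point): Middle of the flap's lower rubber edge; shut, it hangs 8 mm above the tray.
- salt_jar: Bystander: wide-mouth jar with blue lid, 64 mm wide, 75 mm high, left of the steriliser. Origin: centre of underside.
- marker: Bystander: marker pen 134 mm long, lying at the front right. Origin: centre of underside.
- tweezers: Bystander: steel tweezers 124 mm long, 9 mm high, lying right of the tray. Origin: centre of underside.
- weigh_boat: Bystander: square white weighing boat 79 mm wide, 12 mm high, left of the tray. Origin: centre of underside.
- tip_box: Bystander: blue pipette tip box with clear lid, 108 x 136 x 77 mm, right of the steriliser. Origin: centre of underside.
- vial: Bystander: white-capped vial 30 mm wide, 58 mm high, standing right of the steriliser. Origin: centre of underside.
Things that resemble listed ones, but are neither listed nor needed, are in the scene too. There is more than one size of the filter_box; the job needs the middle-sized.

How it is judged:
On the way, in this order (a step that is already met when the one before it is completed fails the run):
1. the box has pushed the flap open and is passing under it (value of joint flap above 0.35 rad and x of filter_box in the frame of steriliser between -0.02 and 0.055 m), for 0.05 s.
2. the box sits home in the V stop (horizontal distance between filter_box and home below 0.006 m), for 0.2 s.
At the end, for the whole second after the job is handed in: The box lies flat on the chamber floor within 6 mm of its home place against the V stop, at rest and let go, and the flap hangs shut behind it (within 0.04 rad) (horizontal distance between filter_box and home below 0.006 m and z of filter_box in the frame of home below 0.003 m and angle between filter_box's own z axis and vertical below 0.06 rad and linear speed of filter_box below 0.01 m/s and value of joint flap below 0.04 rad and contact force between the fingers and filter_box below 0.05 N); the robot touches nothing.
It fails at once if the box was lifted off the tray or tipped (z of filter_box in the frame of home above 0.006 m or angle between filter_box's own z axis and vertical above 0.2 rad).
It fails at once if the flap was forced or the steriliser leaned on (over 25 N) (contact force between any of the fingers, the arm and steriliser above 25 N).
It fails at once if a bystander was moved or knocked over (distance of any of vial, salt_jar, marker, tweezers, weigh_boat, tip_box from where it was at the start of the episode above 0.02 m).
It also fails if it takes over 46 s, if anything falls off the work surface, if the arm or the gripper's body presses on something with over 40 N, if the wrist force passes 120 N, or if a joint passes its speed limit or range.

ROBOT

A 6-joint arm with a two-finger parallel gripper is mounted at the origin on a cart in front of the work surface, level with it; the furniture and walls round the work are solid. World frame = base frame: x ahead of the robot, y to its left, z up, the work surface at z = 0. Lengths are in m, angles in rad, forces in N, time in s.
With the tool pointing down it reaches from about 0.25 to 0.85 m from the base axis. Payload 12.5 kg.
Tool frame: the origin (TCP) lies at the very end of the fingers, on their centre line; the grasp point (between the pads) lies arm.grip_depth behind it (arm.grip_depth is the distance from the TCP to the grasp point, in m); z points along the fingers, y is the line along which they close (so a half turn about z gives the same grasp; the last joint's range is limited). The gripper opens to 93 mm and grips with 3 to 60 N. Pads are 15 mm wide; open, the fingers measure 128 mm over their backs; the gripper's body (75 mm by 188 mm) begins 65 mm behind the grasp point.
Start: joints at [-1.222, 0.351, 1.652, -0, 1.139, -0.085], TCP at [0.231, -0.499, 0.219] pointing down, gripper open.
Joint ranges: [-2.75, 2.75], [-0.79, 2.1], [0.01, 2.65], [-1.57, 4.71], [0.07, 3.14], [-2.87, 2.87]. Speed limits (rad/s): [2.22, 2.22, 2.79, 3.14, 3.14, 3.14].

INTERFACE

Orientations are given as [roll, pitch, yaw] about the fixed x, y, z axes, in that order (R = Rz(yaw) Ry(pitch) Rx(roll)).
In Python, from station import arm gives the robot as it stands. The module is installed in compiled form; this text tells all that it offers.
- The arm moves only by the tool servo_tool, never from a script. Its argument "motion" is a list of rows, each a list of 7 numbers: the turn, a rotation vector about the tool's x, y, z in rad, then the shift along the tool's x, y, z in m, then the finger opening in m, from 0 to 0.093. A call has 1 to 5 rows; each row is the pose to reach, as a shift and turn from the pose commanded when the call began, along the tool's axes at that moment; what a row does not reach only later rows make up. A row lasts 1/8 s, in which the tool goes at most 62.5 mm and 10.7 degrees, less where a joint would pass 70% of its speed; a pose out of reach is approached as far as the arm can. A call with a gripper value outside its range is refused whole. The fingers move at their own pace and stop on an object; the grip force is fixed at half the most. Time passes only in rows, so rows that repeat a pose let the fingers close. It gives the time, the measured TCP pose, the force, the opening and the grip force at its end, in the units of the state.
- arm.sense(): the state, without advancing time (a new reading comes with each control period).
- arm.get_image(name): name is "scene" or "side" or "wrist"; returns a dict with "img" (384x512x3 uint8, red, green, blue), "depth" (384x512 float32, m along the optical axis (not along the pixel's ray), 0 where there is no reading), "intrinsics" (3x3 intrinsics, pixels), "rvec" (rotation vector, rad) and "tvec" (3), from world to camera coordinates, as OpenCV has them; the wrist camera has in their place "mount" (4x4, takes a point from camera to tool coordinates, whose origin is the TCP and whose axes are the flange's). Camera axes: x right, y down, z forward; pixel columns grow to the right and rows downward; lengths in m; the calibration is good to about 2 mm. A picture is of the moment at which its call begins: read the wrist's pose just before it.
- arm.close_job(): hands the job in; it is judged then, once.
The state is a dict: "clock": time; "q": joint angles; "qvel": joint speeds; "effort": joint torques, N m; "ee_pos": TCP position; "orientation": TCP orientation; "ft_force": force on the tool from outside, world axes, zero at the start; "torque": the same for the moment, N m; "finger_gap": opening from 0.0 (shut) to 1.0 (fully open); "gripper_force": force on a finger pad.
Only numpy, scipy, OpenCV 4.12 (cv2) and the standard library are available. Lean on these libraries where they do the work, as an engineer would, in place of code of your own. Each camera call takes 0.05 s, during which the arm holds its last target. There are 200 camera calls.

## Working session

There is one attempt and no reset: what is moved stays moved. The work goes in short steps, Python scripts to look and compute and a tool call to move; the robot and the scene stay as the last step left them, time stands still between calls to the robot, and variables do not carry over. Pictures are saved under pics/ and viewed, at most 10 in all, crops included, and the job is handed in when it is done.

Besides the shell and the picture viewer there is one more tool, called after "Emit:" as name(argument=value, ...), one argument or row to a line, values as JSON. servo_tool: Moves the arm, as the interface text tells. Its arguments: {"type":"object","properties":{"motion":{"type":"array","items":{"type":"array","items":{"type":"number"}}}},"required":["motion"]}

```bash
mkdir -p pics; cat > h.py <<'E'
import numpy as np, cv2
from station import arm
from scipy.spatial.transform import Rotation as R
def cloud(name):
    d=arm.get_image(name); K=np.array(d["intrinsics"]); z=d["depth"]
    v,u=np.mgrid[:384,:512]
    P=np.stack([(u-K[0,2])/K[0,0]*z,(v-K[1,2])/K[1,1]*z,z],-1)
    Rm=cv2.Rodrigues(np.array(d["rvec"],float))[0]; t=np.array(d["tvec"],float).ravel()
    W=(P-t)@Rm; W[z==0]=np.nan
    return d["img"],W
def save(n,i): cv2.imwrite(n,i[...,::-1])
E
python3 - <<'E'
from h import *
ims=[]
for n in("scene","side"):
    i,W=cloud(n); np.savez(n,i=i,W=W); save(f"pics/{n}.png",cv2.resize(i,(768,576)))
s=arm.sense(); print(s["clock"],s["ee_pos"],s["orientation"],arm.grip_depth)
E
```

```text
0.1 [ 0.2311028  -0.49877185  0.218181  ] [-3.14060009e+00 -7.23180205e-05  4.33813841e-01] 0.0188
```

View pics/scene.png

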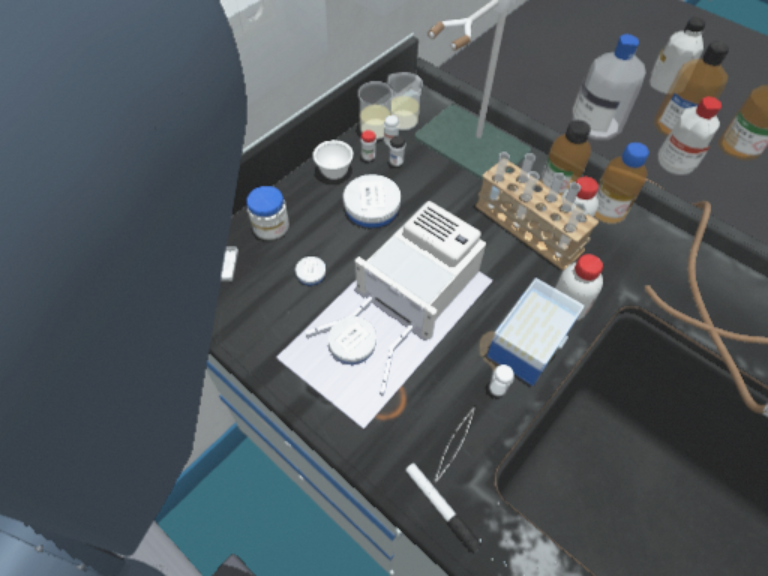

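View pics/side.png

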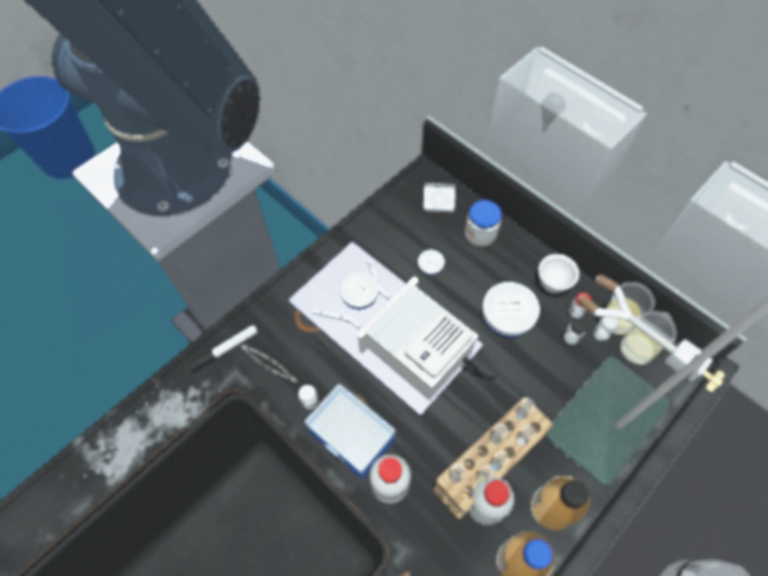

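Candidates for the round box, in scene pixels: large (372,200), small (310,270), and the one on the tray in the flared rails (352,340). The tray one should be the middle size. I'll measure all three and confirm with a crop.

```bash
python3 - <<'E'
from h import *
for n,c in (("scene",[(372,200),(310,270),(352,340)]),("side",[(511,308),(431,262),(359,291)])):
    f=np.load(n+".npz"); i,W=f["i"],f["W"]
    hsv=cv2.cvtColor(i,cv2.COLOR_RGB2HSV)
    for u,v in c:
        u,v=int(u/1.5),int(v/1.5); p=W[v,u]
        m=(np.linalg.norm(W[...,:2]-p[:2],axis=-1)<.075)&(abs(W[...,2]-p[2])<.005)
        nl,L=cv2.connectedComponents(m.astype(np.uint8)); m=L==L[v,u]
        q=W[m][:,:2].astype(np.float32); (cx,cy),r=cv2.minEnclosingCircle(q)
        print(n,(u,v),"top",p.round(4),"c",round(cx,4),round(cy,4),"d",round(2*r,4),len(q), "mean",q.mean(0).round(4))
    light=(hsv[...,2]>130)&(hsv[...,1]<70)
    p0=W[int(c[2][1]/1.5),int(c[2][0]/1.5)]
    near=np.linalg.norm(W[...,:2]-p0[:2],axis=-1)<.36
    m=light&near&(abs(W[...,2]-.006)<.004)
    nl,L,st,_=cv2.connectedComponentsWithStats(m.astype(np.uint8)); m=L==1+np.argmax(st[1:,4])
    q=W[m][:,:2].astype(np.float32)
    (cc,wh,a)=cv2.minAreaRect(q); print("tray",np.round(cc,4),np.round(wh,4),a,"corners",cv2.boxPoints((cc,wh,a)).round(4).tolist(),np.median(W[m][:,2]))
    m=near&(abs(W[...,2]-.087)<.0035)
    nl,L,st,_=cv2.connectedComponentsWithStats(m.astype(np.uint8)); m=L==1+np.argmax(st[1:,4])
    r=cv2.minAreaRect(W[m][:,:2].astype(np.float32)); print("roof",r,cv2.boxPoints(r).round(4).tolist())
i=np.load("scene.npz")["i"]; save("pics/crop.png",cv2.resize(i[110:290,170:350],(720,720))[:600])
E
```

```text
scene (248, 133) top [0.7343 0.2204 0.0359] c 0.7441 0.2309 d 0.1049 870 mean [0.7427 0.2288]
scene (206, 180) top [0.5616 0.2055 0.0172] c 0.566 0.2077 d 0.0515 275 mean [0.5654 0.2062]
scene (234, 226) top [0.5089 0.0605 0.03  ] c 0.5134 0.0622 d 0.075 734 mean [0.5116 0.0616]
tray [0.5894 0.054 ] [0.3361 0.1791] 2.012629270553589 corners [[0.41830000281333923, 0.13760000467300415], [0.4246000051498413, -0.0414000004529953], [0.7605000138282776, -0.029600000008940697], [0.7541999816894531, 0.149399995803833]] 0.007587954080256026
roof ((0.6717907190322876, 0.05638287961483002), (0.15943650901317596, 0.14845262467861176), 3.3958547115325928) [[0.5878000259399414, 0.1257999986410141], [0.5965999960899353, -0.02239999920129776], [0.7558000087738037, -0.013000000268220901], [0.746999979019165, 0.13519999384880066]]
side (340, 205) top [0.7452 0.2257 0.0311] c 0.7442 0.227 d 0.1044 947 mean [0.7452 0.2253]
side (287, 174) top [0.5659 0.2063 0.0129] c 0.5657 0.2049 d 0.0514 189 mean [0.567  0.2039]
side (239, 194) top [0.5185 0.0556 0.0297] c 0.5135 0.0602 d 0.0749 461 mean [0.5141 0.0591]
tray [0.586  0.0511] [0.3374 0.1802] 1.8883949518203735 corners [[0.41440001130104065, 0.1356000006198883], [0.4203999936580658, -0.04450000077486038], [0.7576000094413757, -0.033399999141693115], [0.7516999840736389, 0.14669999480247498]] 0.005660645918488028
roof ((0.6722280979156494, 0.05273018032312393), (0.15686316788196564, 0.1495206207036972), 2.277649164199829) [[0.5909000039100647, 0.12430000305175781], [0.5968000292778015, -0.025100000202655792], [0.753600001335144, -0.01889999955892563], [0.7476000189781189, 0.13050000369548798]]
```

View pics/crop.png

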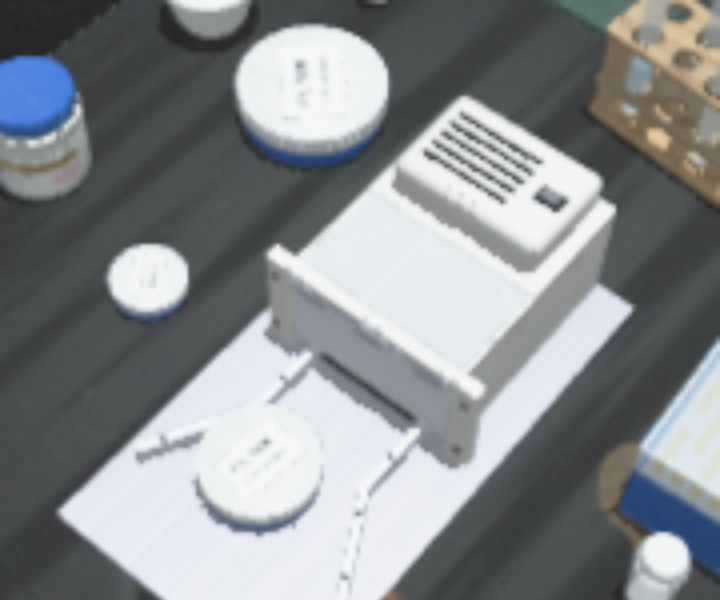

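The crop shows the tray box at crop (260,467), lid about 75 mm across against the 73 mm listed. The others measure 105 and 51 mm, so the tray box is the middle-sized one. It sits between the flares, left of centre. Steriliser origin is about (0.597, 0.053) with yaw about 0.034.

```bash
cat >> h.py <<'E'
O=np.array([.5967,.0529]); YAW=.034
def tgt(x,y,z,lean,half=0,yaw=YAW):
    """steriliser-frame TCP, lean = angle of fingers below horizontal"""
    c,s=np.cos(YAW),np.sin(YAW); p=np.r_[O+[c*x-s*y,s*x+c*y],z]
    f=np.array([np.cos(yaw),np.sin(yaw),0]); up=np.array([0,0,1.])
    Z=np.cos(lean)*f-np.sin(lean)*up; X=np.sin(lean)*f+np.cos(lean)*up
    if half: X=-X
    return p,np.stack([X,np.cross(Z,X),Z],1)
def rel(p,Rt):
    s=arm.sense(); Rc=R.from_euler("xyz",s["orientation"]).as_matrix()
    rv=R.from_matrix(Rc.T@Rt).as_rotvec(); sh=Rc.T@(p-s["ee_pos"])
    print("rel",rv.round(3),sh.round(4),"rows>=",round(np.degrees(np.linalg.norm(rv))/10.7,1))
def st():
    s=arm.sense(); c,d=np.cos(YAW),np.sin(YAW); e=s["ee_pos"]-np.r_[O,0]
    Rm=R.from_euler("xyz",s["orientation"]).as_matrix(); Z=Rm[:,2]
    print("t",round(s["clock"],2),"q",np.round(s["q"],3),"SF",np.round([c*e[0]+d*e[1],-d*e[0]+c*e[1],e[2]],4),"lean",round(np.arcsin(-Z[2]),3),"yaw",round(np.arctan2(Z[1],Z[0]),3),"y",Rm[:,1].round(3),"F",np.round(s["ft_force"],2),"gap",s["finger_gap"])
E
python3 - <<'E'
from h import *
print(np.round(arm.get_image("wrist")["mount"],3)); st()
for h in(0,1): rel(*tgt(-.2,.01,.22,1.2,h))
E
```

```text
[[ 0.    -0.97  -0.243  0.068]
 [ 1.     0.001 -0.001 -0.001]
 [ 0.001 -0.243  0.97  -0.167]
 [ 0.     0.     0.     1.   ]]
t 0.15 q [-1.222  0.351  1.652 -0.     1.139 -0.085] SF [-0.3841 -0.539   0.2182] lean 1.57 yaw 1.933 y [ 0.42  -0.907 -0.001] F [-1.06  0.29 -0.52] gap 1.0025893506834656
rel [-0.075  0.366  0.395] [ 0.3833 -0.434  -0.0013] rows>= 2.9
rel [-0.507 -0.104 -2.7  ] [ 0.3833 -0.434  -0.0013] rows>= 14.7
```

Emit:
servo_tool(
  motion=[
    [0, 0.1, 0.15, 0.05, -0.06, 0, 0.03],
    [-0.02, 0.2, 0.25, 0.11, -0.12, 0, 0.03],
    [-0.04, 0.3, 0.35, 0.17, -0.18, 0, 0.03],
    [-0.07, 0.366, 0.395, 0.23, -0.24, 0, 0.03],
    [-0.075, 0.366, 0.395, 0.28, -0.3, 0, 0.03],
  ],
)

```text
clock: 0.78
ee_pos: [0.3291, -0.2008, 0.2183]
orientation: [3.141, -0.372, 0.031]
ft_force: [0.7, -0.7, -0.4]
finger_gap: 0.509
gripper_force: 0.0
```

```bash
python3 - <<'E'
from h import *
st(); rel(*tgt(-.2,.01,.22,1.0,0))
E
```

```text
t 0.78 q [-0.882 -0.096  2.227  0.405  0.819  0.408] SF [-0.276  -0.2445  0.2183] lean 1.199 yaw 0.03 y [ 0.031 -1.     0.   ] F [ 0.75 -0.67 -0.39] gap 0.5093689833734518
rel [ 0.002  0.199 -0.002] [ 0.0708 -0.2547  0.0258] rows>= 1.1
```

Emit:
servo_tool(
  motion=[
    [0, 0.05, 0, 0.02, -0.055, 0.005, 0.027],
    [0, 0.1, 0, 0.035, -0.11, 0.01, 0.027],
    [0, 0.15, 0, 0.05, -0.165, 0.015, 0.027],
    [0, 0.2, 0, 0.06, -0.22, 0.02, 0.027],
    [0, 0.2, 0, 0.07, -0.255, 0.026, 0.027],
  ],
)

```text
clock: 1.4
ee_pos: [0.3921, 0.0437, 0.2196]
orientation: [3.138, -0.566, 0.035]
ft_force: [1.0, -0.6, 0.3]
finger_gap: 0.29
gripper_force: 0.0
```

```bash
python3 - <<'E'
from h import *
st(); rel(*tgt(-.2,.011,.1,.75,0))
E
```

```text
t 1.4 q [-0.029 -0.195  2.372  0.08   0.401  1.442] SF [-0.2048 -0.0023  0.2196] lean 1.005 yaw 0.029 y [ 0.033 -0.999  0.003] F [ 1.05 -0.6   0.27] gap 0.2900693110364033
rel [0.003 0.255 0.001] [-0.06   -0.0136  0.1035] rows>= 1.4
```

Emit:
servo_tool(
  motion=[
    [0, 0.05, 0, -0.01, -0.003, 0.03, 0.025],
    [0, 0.1, 0, -0.02, -0.006, 0.06, 0.025],
    [0, 0.15, 0, -0.03, -0.01, 0.08, 0.025],
    [0, 0.15, 0, -0.035, -0.0136, 0.08, 0.025],
  ],
)

```text
clock: 1.9
ee_pos: [0.4001, 0.0721, 0.1648]
orientation: [-3.053, -0.633, 0.038]
ft_force: [1.3, -0.3, 0.1]
finger_gap: 0.269
gripper_force: 0.0
```

```bash
python3 - <<'E'
from h import *
from scipy.optimize import least_squares
st(); rel(*tgt(-.2,.011,.1,.75,0))
q3=arm.sense()["q"]; s=arm.sense()
S=[([-1.222,.351,1.652,0,1.139,-.085],[.2311,-.4988,.2182]),([-.882,-.096,2.227,.405,.819,.408],[.3291,-.2008,.2183]),([-.029,-.195,2.372,.08,.401,1.442],[.3921,.0437,.2196]),(list(s["q"]),list(s["ee_pos"]))]
def fk(p,q):
    a,d,a2,a3,L,b3=p
    Ry=lambda t:R.from_rotvec([0,t,0]); Rz=lambda t:R.from_rotvec([0,0,t])
    r=Rz(q[0]); x=r.apply([a,0,d]); r=r*Ry(q[1]); x=x+r.apply([0,0,a2]); r=r*Ry(q[2]); x=x+r.apply([b3,0,a3]); r=r*Rz(q[3])*Ry(q[4]); return x+r.apply([0,0,L])
f=lambda p:np.concatenate([fk(p,q)-x for q,x in S])
o=least_squares(f,[0,.2,.4,.4,.3,0]); print(o.x.round(4),abs(o.fun).max())
np.save("kin.npy",o.x)
E
```

```text
t 1.9 q [-0.022 -0.038  2.467  0.972  0.15   0.555] SF [-0.1958  0.0259  0.1648] lean 0.933 yaw 0.187 y [ 0.09  -0.993 -0.071] F [ 1.29 -0.25  0.11] gap 0.26874900842034016
rel [-0.091  0.188 -0.005] [-0.0418  0.0192  0.0483] rows>= 1.1
[-0.1457  0.4628  0.5802  0.5995  0.4411  0.1109] 0.04263326673857379
```

```bash
cat > kin.py <<'E'
from h import *
from scipy.optimize import least_squares
s=arm.sense()
S=[([-1.222,.351,1.652,0,1.139,-.085],[.2311,-.4988,.2182],[-3.1406,0,.4338]),([-.882,-.096,2.227,.405,.819,.408],[.3291,-.2008,.2183],[3.141,-.372,.031]),([-.029,-.195,2.372,.08,.401,1.442],[.3921,.0437,.2196],[3.138,-.566,.035]),(list(s["q"]),list(s["ee_pos"]),list(s["orientation"]))]
Ry=lambda t:R.from_rotvec([0,t,0]); Rz=lambda t:R.from_rotvec([0,0,t])
def fk(p,q,sg):
    a,d,a2,a3,L,b3,lat,o1,o6=p
    r=Rz(q[0]+o1); x=r.apply([a,lat,d]); r=r*Ry(q[1]); x=x+r.apply([0,0,a2]); r=r*Ry(q[2]); x=x+r.apply([b3,0,a3]); r=r*Rz(sg[0]*q[3])*Ry(q[4]); return x+r.apply([0,0,L]),r*Rz(sg[1]*q[5]+o6)
if __name__=="__main__":
  for sg in [(1,1),(1,-1),(-1,1),(-1,-1)]:
    def f(p):
        out=[]
        for q,x,e in S:
            y,r=fk(p,q,sg); out+=[y-x,.2*(R.from_euler("xyz",e).inv()*r).as_rotvec(),]
        return np.concatenate(out+[1e-3*np.array(p)[:7]])
    best=min((least_squares(f,[0,.2,.4,.4,.3,0,0,0,o]) for o in(0,1.5,3,-1.5)),key=lambda o:o.cost)
    print(sg,best.x.round(4),best.cost,abs(best.fun[:24]).max())
E
python3 kin.py
```

```text
(1, 1) [ 4.0000e-04  2.5870e-01  4.8680e-01  4.3730e-01  2.7740e-01  4.0700e-02
  4.6600e-02 -1.0000e-04  1.5708e+00] 4.3117444368372413e-07 0.00022559200427446635
(1, -1) [-0.0152  0.3112  0.4844  0.4631  0.305   0.0539 -0.0368  0.1868  2.898 ] 0.09644151151838788 0.3428257603668655
(-1, 1) [ 0.4897 -0.3653  0.0667 -0.1401 -0.2932 -0.2021 -0.2107  0.6049  2.7861] 0.052088960112286455 0.24094503109207382
(-1, -1) [ 0.4876 -0.3791 -0.0561 -0.2223 -0.3623 -0.2335 -0.3313  0.9188  4.2258] 0.14021752512933489 0.3812441987557613
```

```bash
cat > ik.py <<'E'
from kin import *
P=[4e-4,.2587,.4868,.4373,.2774,.0407,.0466,0,np.pi/2]; SG=(1,1)
lo=np.array([-2.75,-.79,.01,-1.57,.07,-2.87]); hi=np.array([2.75,2.1,2.65,4.71,3.14,2.87])
def ik(p,Rt,q0):
    def f(q):
        y,r=fk(P,q,SG); return np.r_[y-p,.3*(R.from_matrix(Rt).inv()*r).as_rotvec()]
    return least_squares(f,np.clip(q0,lo+1e-3,hi-1e-3),bounds=(lo,hi))
E
python3 - <<'E'
from ik import *
st()
for q4 in (0,np.pi):
  for h in (0,1):
   for lean in (.65,.8,.9):
    for x,z in ((-.2,.15),(-.16,.08),(-.16,.015),(-.05,.015),(.037,.015)):
      b=min((ik(*tgt(x,.005,z,lean,h),[0,.3,2.2,q4,.3,q6]) for q6 in(1.4,-1.6)),key=lambda o:o.cost)
      print(round(q4),h,lean,x,z,b.x.round(2),"%.4f"%np.sqrt(2*b.cost))
E
```

```text
t 1.9 q [-0.022 -0.038  2.467  0.972  0.15   0.555] SF [-0.1958  0.0259  0.1648] lean 0.933 yaw 0.187 y [ 0.09  -0.993 -0.071] F [ 1.29 -0.25  0.11] gap 0.26874900842034016
0 0 0.65 -0.2 0.15 [-0.01  0.12  2.65  3.08  0.54 -1.54] 0.0036
0 0 0.65 -0.16 0.08 [-0.01  0.5   2.59  3.1   0.87 -1.57] 0.0000
0 0 0.65 -0.16 0.015 [-0.01  0.79  2.56  3.1   1.13 -1.58] 0.0000
0 0 0.65 -0.05 0.015 [ 0.01  0.73  2.32  3.11  0.82 -1.57] 0.0000
0 0 0.65 0.037 0.015 [ 0.01  0.75  2.11  3.11  0.64 -1.56] 0.0000
0 0 0.8 -0.2 0.15 [-0.01  0.03  2.58  3.01  0.23 -1.47] 0.0000
0 0 0.8 -0.16 0.08 [-0.    0.37  2.53  3.09  0.52 -1.55] 0.0000
0 0 0.8 -0.16 0.015 [-0.    0.63  2.52  3.11  0.78 -1.57] 0.0000
0 0 0.8 -0.05 0.015 [ 0.01  0.64  2.27  3.11  0.54 -1.56] 0.0000
0 0 0.8 0.037 0.015 [ 0.01  0.69  2.06  3.1   0.38 -1.55] 0.0000
0 0 0.9 -0.2 0.15 [-0.01  0.01  2.52  2.67  0.07 -1.13] 0.0026
0 0 0.9 -0.16 0.08 [-0.    0.31  2.47  3.07  0.32 -1.53] 0.0000
0 0 0.9 -0.16 0.015 [-0.    0.56  2.48  3.1   0.56 -1.56] 0.0000
0 0 0.9 -0.05 0.015 [ 0.01  0.6   2.22  3.1   0.35 -1.55] 0.0000
0 0 0.9 0.037 0.015 [
[... 2220 characters left out ...]
11 0.82 1.57] 0.0000
3 1 0.65 0.037 0.015 [0.01 0.75 2.11 3.11 0.64 1.58] 0.0000
3 1 0.8 -0.2 0.15 [-0.01  0.03  2.58  3.01  0.23  1.67] 0.0000
3 1 0.8 -0.16 0.08 [-0.    0.37  2.53  3.09  0.52  1.59] 0.0000
3 1 0.8 -0.16 0.015 [-0.    0.63  2.52  3.11  0.78  1.57] 0.0000
3 1 0.8 -0.05 0.015 [0.01 0.64 2.27 3.11 0.54 1.58] 0.0000
3 1 0.8 0.037 0.015 [0.01 0.69 2.06 3.1  0.38 1.59] 0.0000
3 1 0.9 -0.2 0.15 [-0.01  0.01  2.52  2.67  0.07  2.01] 0.0026
3 1 0.9 -0.16 0.08 [-0.    0.31  2.47  3.07  0.32  1.61] 0.0000
3 1 0.9 -0.16 0.015 [-0.    0.56  2.48  3.1   0.56  1.58] 0.0000
3 1 0.9 -0.05 0.015 [0.01 0.6  2.22 3.1  0.35 1.59] 0.0000
3 1 0.9 0.037 0.015 [0.01 0.67 2.01 3.08 0.2  1.61] 0.0000
```

The working wrist branch has q4 near π, and the arm is already turning that way. I'll keep going.

Emit:
servo_tool(
  motion=[
    [-0.09, 0.188, 0, -0.04, 0.019, 0.03, 0.025],
    [-0.09, 0.188, 0, -0.04, 0.019, 0.03, 0.025],
    [-0.09, 0.188, 0, -0.04, 0.019, 0.03, 0.025],
    [-0.09, 0.188, 0, -0.04, 0.019, 0.04, 0.025],
    [-0.09, 0.188, 0, -0.04, 0.019, 0.048, 0.025],
  ],
)

```text
clock: 2.52
ee_pos: [0.3889, 0.0984, 0.1197]
orientation: [-2.908, -0.698, 0.002]
ft_force: [1.6, 1.1, 0.7]
finger_gap: 0.266
gripper_force: 0.0
```

```bash
python3 - <<'E'
from h import *
st(); rel(*tgt(-.19,.010,.05,.75,0))
E
```

```text
t 2.52 q [-0.059  0.139  2.572  2.305  0.371 -0.817] SF [-0.2061  0.0525  0.1197] lean 0.841 yaw 0.356 y [ 0.15  -0.973 -0.177] F [1.56 1.15 0.72] gap 0.2664587431761618
rel [-0.211  0.12  -0.038] [-0.0314  0.0558  0.0531] rows>= 1.3
```

Emit:
servo_tool(
  motion=[
    [-0.21, 0.12, -0.038, -0.031, 0.03, 0.01, 0.025],
    [-0.21, 0.12, -0.038, -0.031, 0.056, 0.02, 0.025],
    [-0.21, 0.12, -0.038, -0.031, 0.056, 0.04, 0.025],
    [-0.21, 0.12, -0.038, -0.031, 0.056, 0.053, 0.025],
    [-0.21, 0.12, -0.038, -0.031, 0.056, 0.053, 0.025],
  ],
)

```text
clock: 3.15
ee_pos: [0.4063, 0.0569, 0.0493]
orientation: [-3.139, -0.817, 0.034]
ft_force: [0.6, -0.6, -0.4]
finger_gap: 0.268
gripper_force: 0.0
```

```bash
python3 - <<'E'
from h import *
st(); rel(*tgt(-.18,.010,.013,.75,0))
E
```

```text
t 3.15 q [ 0.013  0.541  2.614  3.117  0.83  -1.569] SF [-0.1902  0.0105  0.0493] lean 0.753 yaw 0.038 y [ 0.036 -0.999 -0.002] F [ 0.61 -0.56 -0.39] gap 0.26838723750074256
rel [-0.003  0.003  0.   ] [-0.0195  0.0006  0.0323] rows>= 0.0
```

Emit:
servo_tool(
  motion=[
    [0, 0, 0, -0.009, 0, 0.016, 0.025],
    [0, 0, 0, -0.0155, 0, 0.033, 0.025],
    [0, 0, 0, -0.0155, 0, 0.033, 0.025],
  ],
)

```text
clock: 3.52
ee_pos: [0.42, 0.0572, 0.0165]
orientation: [-3.139, -0.819, 0.034]
ft_force: [-0.4, -0.3, 0.3]
finger_gap: 0.268
gripper_force: 0.0
```

```bash
python3 - <<'E'
from h import *
st(); rel(*tgt(-.15,.010,.0135,.75,0))
i=arm.get_image("wrist")["img"]; j,W=cloud("side")
save("pics/a.png",np.hstack([cv2.resize(i,(400,300)),cv2.resize(j[130:250,160:320],(400,300))]))
m=(np.linalg.norm(W[...,:2]-[.514,.061],axis=-1)<.06)&(abs(W[...,2]-.0295)<.004)
print(m.sum())
E
```

```text
t 3.52 q [ 0.014  0.684  2.571  3.12   0.933 -1.572] SF [-0.1764  0.0103  0.0165] lean 0.751 yaw 0.038 y [ 0.036 -0.999 -0.002] F [-0.37 -0.33  0.3 ] gap 0.26754540359056156
rel [-0.003  0.001 -0.   ] [0.0159 0.0003 0.0213] rows>= 0.0
438
```

View pics/a.png

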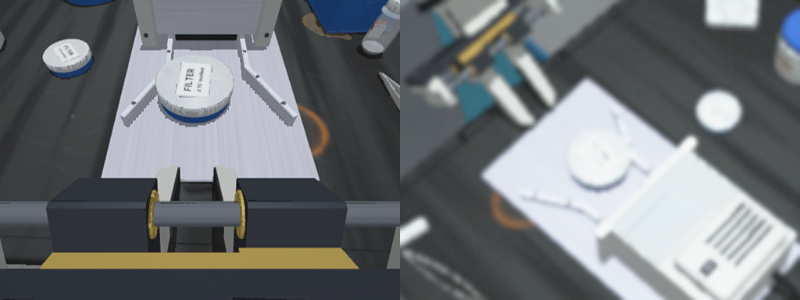

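The wrist view shows the medium FILTER box, centre about (195,90), ahead of the two leaning fingertips and straight in line with the entrance. The fingers are clear of the rails. Next I advance until just short of contact.

Emit:
servo_tool(
  motion=[
    [0, 0, 0, 0.008, 0, 0.012, 0.025],
    [0, 0, 0, 0.017, 0, 0.0215, 0.025],
    [0, 0, 0, 0.025, 0, 0.0305, 0.025],
    [0, 0, 0, 0.033, -0.001, 0.0395, 0.025],
    [0, 0, 0, 0.033, -0.001, 0.0395, 0.025],
  ],
)

```text
clock: 4.25
ee_pos: [0.4721, 0.0601, 0.0139]
orientation: [-3.139, -0.821, 0.034]
ft_force: [-0.3, 0.3, 0.5]
finger_gap: 0.269
gripper_force: 0.0
```

```bash
cat >> h.py <<'E'
def box(n="side"):
    i,W=cloud(n); c,s=np.cos(YAW),np.sin(YAW); e=W[...,:2]-O
    X,Y=c*e[...,0]+s*e[...,1],-s*e[...,0]+c*e[...,1]
    m=(X>-.16)&(X<-.01)&(abs(Y)<.06)&(abs(W[...,2]-.0295)<.004)&(i.min(-1)>140)
    nl,L,t,_=cv2.connectedComponentsWithStats(m.astype(np.uint8)); m=L==1+np.argmax(t[1:,4])
    print("box",cv2.minEnclosingCircle(np.stack([X[m],Y[m]],-1).astype(np.float32)),m.sum())
E
python3 - <<'E'
from h import *
st(); rel(*tgt(-.1,.003,.0135,.75,0)); box(); box("scene")
E
```

```text
t 4.25 q [ 0.022  0.667  2.453  3.126  0.799 -1.568] SF [-0.1243  0.0115  0.0139] lean 0.75 yaw 0.037 y [ 0.036 -0.999 -0.002] F [-0.27  0.25  0.52] gap 0.268777922304565
rel [-0.003  0.     0.   ] [0.0162 0.0085 0.018 ] rows>= 0.0
box ((-0.09207332879304886, 0.013471214100718498), 0.047402188181877136) 460
box ((-0.08418825268745422, 0.01264291349798441), 0.03728887066245079) 723
```

Emit:
servo_tool(
  motion=[
    [-0.003, 0, 0, 0.003, 0.001, 0.0035, 0.025],
    [-0.003, 0, 0, 0.0062, 0.003, 0.007, 0.025],
    [-0.003, 0, 0, 0.0095, 0.005, 0.0107, 0.025],
    [-0.003, 0, 0, 0.0128, 0.007, 0.0143, 0.025],
    [-0.003, 0, 0, 0.0162, 0.0085, 0.018, 0.025],
  ],
)

```text
clock: 4.97
ee_pos: [0.496, 0.0522, 0.013]
orientation: [3.141, -0.819, 0.034]
ft_force: [-0.3, 0.3, -0.0]
finger_gap: 0.275
gripper_force: 0.1
```

```bash
python3 - <<'E'
from h import *
st(); rel(*tgt(-.07,.000,.0135,.75,0)); box("scene")
E
```

```text
t 4.97 q [-3.000e-03  6.650e-01  2.401e+00  3.102e+00  7.440e-01 -1.567e+00] SF [-0.1007  0.0027  0.013 ] lean 0.752 yaw 0.033 y [ 0.033 -0.999  0.   ] F [-0.25  0.26 -0.04] gap 0.2746573564607528
rel [0.001 0.002 0.   ] [0.0213 0.0027 0.0221] rows>= 0.0
box ((-0.07065299898386002, 0.00046832484076730907), 0.04442136734724045) 736
```

Emit:
servo_tool(
  motion=[
    [0, 0, 0, 0.0043, 0.0006, 0.0044, 0.025],
    [0, 0, 0, 0.0086, 0.0012, 0.0088, 0.025],
    [0, 0, 0, 0.0128, 0.0018, 0.0132, 0.025],
    [0, 0, 0, 0.017, 0.0024, 0.0176, 0.025],
    [0, 0, 0, 0.0213, 0.0027, 0.0221, 0.025],
  ],
)

```text
clock: 5.65
ee_pos: [0.5268, 0.0507, 0.0135]
orientation: [3.141, -0.819, 0.034]
ft_force: [-0.3, -0.5, -0.1]
finger_gap: 0.268
gripper_force: 0.1
```

```bash
python3 - <<'E'
from h import *
st(); rel(*tgt(-.04,.000,.0135,.75,0))
i=arm.get_image("wrist")["img"]; j,W=cloud("scene")
save("pics/b.png",np.hstack([cv2.resize(i,(400,300)),cv2.resize(j[150:255,190:330],(400,300))]))
E
```

```text
t 5.65 q [-0.008  0.665  2.331  3.094  0.674 -1.562] SF [-0.0699  0.0002  0.0135] lean 0.752 yaw 0.033 y [ 0.034 -0.999  0.   ] F [-0.27 -0.52 -0.14] gap 0.26815924158908433
rel [0.001 0.002 0.   ] [0.0204 0.0002 0.0219] rows>= 0.0
```

View pics/b.png

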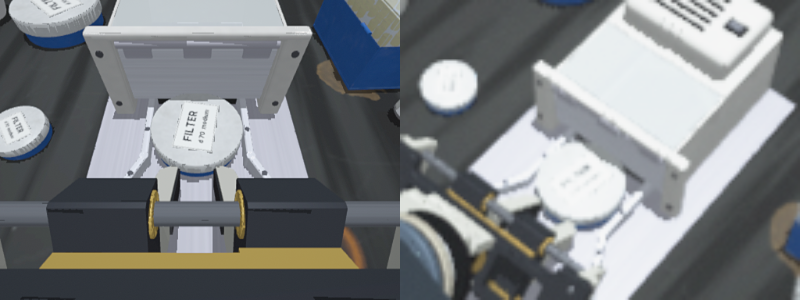

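The wrist view shows the box at (200,135), centred between the rails at the lane's start. Both fingertips are against its rear and the flap is still shut. I'll continue straight in.

Emit:
servo_tool(
  motion=[
    [0, 0, 0, 0.004, 0, 0.0044, 0.025],
    [0, 0, 0, 0.008, 0, 0.0088, 0.025],
    [0, 0, 0, 0.0122, 0, 0.0132, 0.025],
    [0, 0, 0, 0.0163, 0, 0.0176, 0.025],
    [0, 0, 0, 0.0204, 0, 0.0219, 0.025],
  ],
)

```text
clock: 6.38
ee_pos: [0.5567, 0.0518, 0.0134]
orientation: [3.141, -0.819, 0.034]
ft_force: [-0.2, -1.1, 0.3]
finger_gap: 0.269
gripper_force: 0.2
```

Emit:
servo_tool(
  motion=[
    [0, 0, 0, 0.004, 0, 0.0044, 0.025],
    [0, 0, 0, 0.008, 0, 0.0088, 0.025],
    [0, 0, 0, 0.0122, 0, 0.0132, 0.025],
    [0, 0, 0, 0.0163, 0, 0.0176, 0.025],
    [0, 0, 0, 0.0204, 0, 0.0219, 0.025],
  ],
)

```text
clock: 7.0
ee_pos: [0.5866, 0.0528, 0.0134]
orientation: [3.141, -0.819, 0.034]
ft_force: [-0.7, -0.3, -0.5]
finger_gap: 0.271
gripper_force: 0.2
```

```bash
python3 - <<'E'
from h import *
st(); rel(*tgt(.02,.000,.0135,.75,0))
i=arm.get_image("wrist")["img"]; j,W=cloud("scene")
save("pics/c.png",np.hstack([cv2.resize(i,(400,300)),cv2.resize(j[130:235,200:340],(400,300))]))
E
```

```text
t 7.0 q [-1.000e-03  6.850e-01  2.191e+00  3.094e+00  5.540e-01 -1.554e+00] SF [-0.0101  0.0002  0.0134] lean 0.752 yaw 0.033 y [ 0.034 -0.999  0.   ] F [-0.67 -0.25 -0.52] gap 0.27061012350682423
rel [0.001 0.002 0.   ] [0.0206 0.0002 0.0219] rows>= 0.0
```

View pics/c.png

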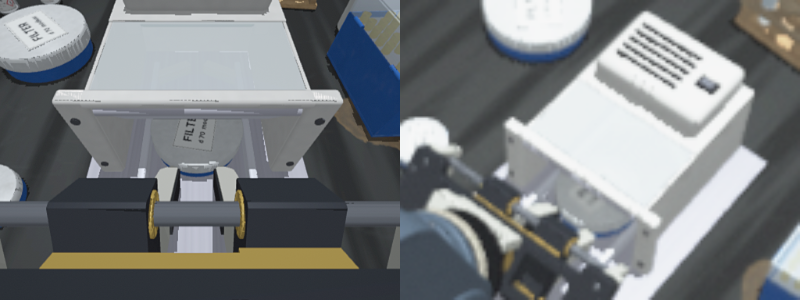

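The flap has lifted and rides on the lid, with the box half under it at (195,145). The run is straight and forces are below 1 N. I'll lower the lean slightly to give the palm more header clearance, then slow down.

Emit:
servo_tool(
  motion=[
    [0, 0.01, 0, 0.0041, 0, 0.0044, 0.025],
    [0, 0.02, 0, 0.0082, 0, 0.0088, 0.025],
    [0, 0.03, 0, 0.0123, 0, 0.0132, 0.025],
    [0, 0.04, 0, 0.0165, 0, 0.0176, 0.025],
    [0, 0.05, 0, 0.0206, 0, 0.0219, 0.025],
  ],
)

```text
clock: 7.72
ee_pos: [0.6167, 0.0538, 0.0135]
orientation: [3.141, -0.87, 0.034]
ft_force: [-1.0, 0.4, 1.1]
finger_gap: 0.269
gripper_force: 0.1
```

```bash
python3 - <<'E'
from h import *
st(); rel(*tgt(.034,.000,.0135,.7,0)); rel(*tgt(.038,.000,.0135,.7,0))
E
```

```text
t 7.72 q [ 1.000e-03  7.220e-01  2.138e+00  3.097e+00  5.880e-01 -1.555e+00] SF [0.02   0.0002 0.0135] lean 0.701 yaw 0.033 y [ 0.034 -0.999  0.   ] F [-0.97  0.42  1.15] gap 0.2687071754379216
rel [0.001 0.001 0.   ] [0.0091 0.0002 0.0107] rows>= 0.0
rel [0.001 0.001 0.   ] [0.0117 0.0002 0.0137] rows>= 0.0
```

Emit:
servo_tool(
  motion=[
    [0, 0, 0, 0.0025, 0, 0.003, 0.025],
    [0, 0, 0, 0.005, 0, 0.006, 0.025],
    [0, 0, 0, 0.007, 0, 0.0085, 0.025],
    [0, 0, 0, 0.0091, 0, 0.0107, 0.025],
    [0, 0, 0, 0.0091, 0, 0.0107, 0.025],
  ],
)

```text
clock: 8.35
ee_pos: [0.6305, 0.0542, 0.0137]
orientation: [3.141, -0.87, 0.034]
ft_force: [0.3, -0.6, -0.2]
finger_gap: 0.271
gripper_force: 0.1
```

Emit:
servo_tool(
  motion=[
    [0, 0, 0, 0.0006, 0, 0.0008, 0.025],
    [0, 0, 0, 0.0013, 0, 0.0015, 0.025],
    [0, 0, 0, 0.0013, 0, 0.0015, 0.025],
  ],
)

```text
clock: 8.72
ee_pos: [0.6323, 0.0543, 0.0136]
orientation: [3.141, -0.869, 0.034]
ft_force: [-0.0, 0.3, -0.7]
finger_gap: 0.267
gripper_force: 0.1
```

Emit:
servo_tool(
  motion=[
    [0, 0, 0, 0.0006, 0, 0.0008, 0.025],
    [0, 0, 0, 0.0013, 0, 0.0015, 0.025],
    [0, 0, 0, 0.0013, 0, 0.0015, 0.025],
  ],
)

```text
clock: 9.1
ee_pos: [0.6344, 0.0544, 0.0136]
orientation: [3.141, -0.869, 0.034]
ft_force: [-0.3, -0.6, 0.2]
finger_gap: 0.266
gripper_force: 0.2
```

```bash
python3 - <<'E'
from h import *
st()
i=arm.get_image("wrist")["img"]; j,W=cloud("scene")
save("pics/d.png",np.hstack([cv2.resize(i[:250],(430,322)),cv2.resize(j[140:220,220:320],(370,322))]))
E
```

```text
t 9.1 q [ 2.000e-03  7.310e-01  2.095e+00  3.096e+00  5.540e-01 -1.553e+00] SF [0.0377 0.0002 0.0136] lean 0.701 yaw 0.033 y [ 0.034 -0.999  0.   ] F [-0.29 -0.59  0.2 ] gap 0.2662575459202043
```

View pics/d.png

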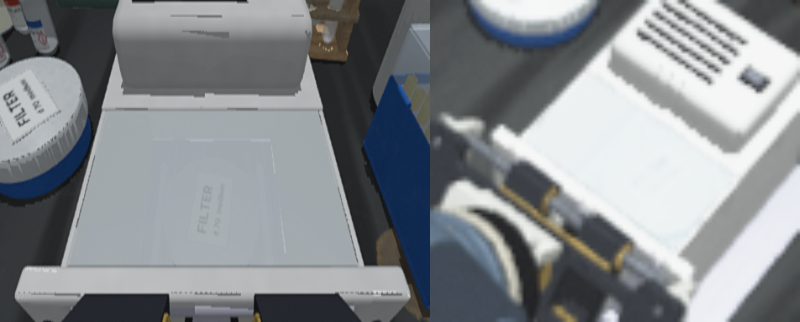

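The box label shows through the window at (210,207) and there is no stop force yet. I'll creep forward until the force rises.

Emit:
servo_tool(
  motion=[
    [0, 0, 0, 0.0006, 0, 0.0008, 0.025],
    [0, 0, 0, 0.0006, 0, 0.0008, 0.025],
  ],
)

```text
clock: 9.45
ee_pos: [0.6354, 0.0544, 0.0136]
orientation: [3.141, -0.869, 0.034]
ft_force: [-0.6, 1.0, 0.2]
finger_gap: 0.269
gripper_force: 0.2
```

Emit:
servo_tool(
  motion=[
    [0, 0, 0, 0.0006, 0, 0.0008, 0.025],
    [0, 0, 0, 0.0006, 0, 0.0008, 0.025],
  ],
)

```text
clock: 9.7
ee_pos: [0.6363, 0.0545, 0.0135]
orientation: [3.141, -0.869, 0.034]
ft_force: [0.1, -0.4, -0.4]
finger_gap: 0.264
gripper_force: 0.2
```

```bash
python3 - <<'E'
from h import *
st()
s=arm.sense(); d=arm.get_image("wrist"); M=np.array(d["mount"]); K=np.array(d["intrinsics"])
Rm=R.from_euler("xyz",s["orientation"]).as_matrix()
np.savez("w.npz",i=d["img"])
for u,v in((250,246),):
    r=Rm@M[:3,:3]@np.linalg.inv(K)@[u,v,1]; c=Rm@M[:3,3]+s["ee_pos"]; p=c+r*(.029-c[2])/r[2]
    e=p[:2]-O; print(np.cos(YAW)*e[0]+np.sin(YAW)*e[1],-np.sin(YAW)*e[0]+np.cos(YAW)*e[1])
g=cv2.createCLAHE(4,(4,4)).apply(cv2.cvtColor(d["img"],cv2.COLOR_RGB2GRAY))[110:280,70:440]
cv2.imwrite("pics/e.png",cv2.resize(g,(780,358)))
E
```

```text
t 9.7 q [ 2.000e-03  7.320e-01  2.090e+00  3.096e+00  5.500e-01 -1.553e+00] SF [0.0397 0.0002 0.0135] lean 0.701 yaw 0.033 y [ 0.034 -0.999  0.   ] F [ 0.05 -0.38 -0.44] gap 0.2642852913440598
0.020477587229322285 0.002328561159693113
```

View pics/e.png

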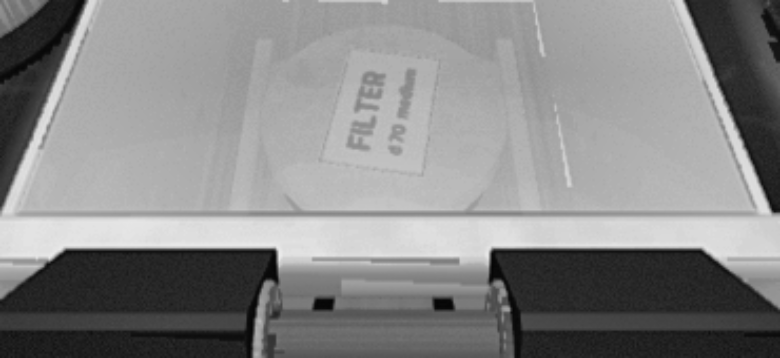

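```bash
python3 - <<'E'
from h import *
s=arm.sense(); d=arm.get_image("wrist"); M=np.array(d["mount"]); K=np.array(d["intrinsics"])
Rm=R.from_euler("xyz",s["orientation"]).as_matrix(); c=Rm@M[:3,3]+s["ee_pos"]
def pr(u,v,z):
    r=Rm@M[:3,:3]@np.linalg.inv(K)@[u,v,1]; p=c+r*(z-c[2])/r[2]; e=p[:2]-O
    return np.round([np.cos(YAW)*e[0]+np.sin(YAW)*e[1],-np.sin(YAW)*e[0]+np.cos(YAW)*e[1]],4)
f=lambda x,y:(70+x/2.108,110+y/2.106)
for n,x,y,z in(("label",381,113,.029),("left",258,112,.027),("right",508,112,.027),("top",380,25,.027),("header top front L",0,0,.087),("window rear",0,0,.087),("window front/header back edge",380,213,.087)):
    print(n,pr(*f(x,y),z))
E
```

```text
label [0.0751 0.002 ]
left [0.0772 0.0387]
right [ 0.0771 -0.0358]
top [0.1147 0.0024]
header top front L [0.0568 0.079 ]
window rear [0.0568 0.079 ]
window front/header back edge [0.0068 0.0019]
```

Emit:
servo_tool(
  motion=[
    [0, 0, 0, 0.0006, 0, 0.0008, 0.025],
    [0, 0, 0, 0.0006, 0, 0.0008, 0.025],
  ],
)

```text
clock: 10.05
ee_pos: [0.637, 0.0545, 0.0133]
orientation: [3.141, -0.869, 0.034]
ft_force: [-3.6, 0.6, 1.1]
finger_gap: 0.272
gripper_force: 1.3
```

Emit:
servo_tool(
  motion=[
    [0, 0.03, 0, 0.0006, 0, 0.0008, 0.025],
    [0, 0.03, 0, 0.0006, 0, 0.0008, 0.025],
  ],
)

```text
clock: 10.3
ee_pos: [0.6377, 0.0544, 0.0129]
orientation: [3.141, -0.898, 0.034]
ft_force: [-6.8, -1.9, 2.9]
finger_gap: 0.272
gripper_force: 4.0
```

```bash
python3 - <<'E'
from h import *
st(); i=arm.get_image("wrist")["img"]
a=cv2.cvtColor(np.load("w.npz")["i"],cv2.COLOR_RGB2GRAY)
E
```

```text
t 10.3 q [ 2.000e-03  7.470e-01  2.097e+00  3.098e+00  6.000e-01 -1.555e+00] SF [0.041  0.0001 0.0129] lean 0.673 yaw 0.033 y [ 0.033 -0.999  0.   ] F [-6.8  -1.94  2.92] gap 0.27167796464457666
```

The force has risen to 7 N against the V stop, so the box is home. I'll hold there briefly, then draw straight back.

Emit:
servo_tool(
  motion=[
    [0, 0, 0, 0, 0, 0, 0.025],
    [0, 0, 0, -0.0005, 0, -0.0015, 0.025],
    [0, 0, 0, -0.002, 0, -0.0038, 0.025],
    [0, 0, 0, -0.006, 0, -0.0085, 0.025],
    [0, 0, 0, -0.0105, 0, -0.014, 0.025],
  ],
)

```text
clock: 10.98
ee_pos: [0.6204, 0.0539, 0.0139]
orientation: [3.141, -0.899, 0.034]
ft_force: [-0.5, -0.1, -0.3]
finger_gap: 0.267
gripper_force: 0.1
```

Emit:
servo_tool(
  motion=[
    [0, 0, 0, -0.005, 0, -0.0063, 0.025],
    [0, 0, 0, -0.01, 0, -0.0125, 0.025],
    [0, 0, 0, -0.015, 0, -0.0188, 0.025],
    [0, 0, 0, -0.02, 0, -0.025, 0.025],
    [0, 0, 0, -0.025, 0, -0.0313, 0.025],
  ],
)

```text
clock: 11.6
ee_pos: [0.5802, 0.0526, 0.0138]
orientation: [3.141, -0.899, 0.034]
ft_force: [0.5, -0.3, 0.1]
finger_gap: 0.268
gripper_force: 0.0
```

Emit:
servo_tool(
  motion=[
    [0, 0, 0, -0.006, 0, -0.0078, 0.025],
    [0, 0, 0, -0.0125, 0, -0.0157, 0.025],
    [0, 0, 0, -0.019, 0, -0.0235, 0.025],
    [0, 0, 0, -0.025, 0, -0.0313, 0.025],
    [0, 0, 0, -0.031, 0, -0.039, 0.025],
  ],
)

```text
clock: 12.22
ee_pos: [0.5303, 0.0509, 0.0138]
orientation: [3.141, -0.899, 0.034]
ft_force: [0.2, -0.1, 0.4]
finger_gap: 0.269
gripper_force: 0.0
```

Emit:
servo_tool(
  motion=[
    [0, 0, 0, -0.006, 0, -0.0078, 0.025],
    [0, 0, 0, -0.0125, 0, -0.0157, 0.025],
    [0, 0, 0, -0.019, 0, -0.0235, 0.025],
    [0, 0, 0, -0.025, 0, -0.0313, 0.025],
    [0, 0, 0, -0.031, 0, -0.039, 0.025],
  ],
)

```text
clock: 12.85
ee_pos: [0.4805, 0.0492, 0.0138]
orientation: [3.141, -0.899, 0.034]
ft_force: [-0.3, -0.0, 0.1]
finger_gap: 0.271
gripper_force: 0.0
```

```bash
python3 - <<'E'
from h import *
st()
i=arm.get_image("wrist")["img"]; j,W=cloud("scene")
g=cv2.cvtColor(cv2.createCLAHE(4,(4,4)).apply(cv2.cvtColor(j,cv2.COLOR_RGB2GRAY)),cv2.COLOR_GRAY2BGR)
save("pics/f.png",np.hstack([cv2.resize(i,(400,300)),cv2.resize(g[130:235,215:355],(400,300))]))
E
```

```text
t 12.85 q [-0.017  0.73   2.461  3.093  0.949 -1.574] SF [-0.1162  0.0003  0.0138] lean 0.671 yaw 0.033 y [ 0.034 -0.999  0.   ] F [-0.34 -0.03  0.14] gap 0.27147629415725677
```

View pics/f.png

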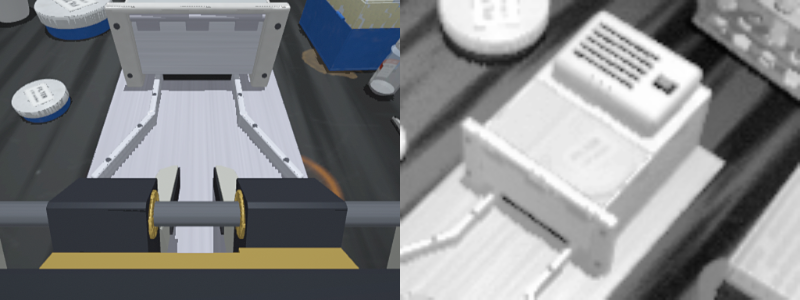

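The flap hangs shut, with its dark foot slit at (197,77), the tray is empty, and the box shows through the window at scene crop (595,160). I'll lift the fingers clear, let things settle and hand in.

Emit:
servo_tool(
  motion=[
    [0, 0, 0, 0.003, 0, -0.01, 0.025],
    [0, 0, 0, 0.006, 0, -0.02, 0.025],
    [0, 0, 0, 0.008, 0, -0.03, 0.025],
    [0, 0, 0, 0.008, 0, -0.03, 0.025],
    [0, 0, 0, 0.008, 0, -0.03, 0.025],
  ],
)

```text
clock: 13.58
ee_pos: [0.4629, 0.0486, 0.0388]
orientation: [3.141, -0.9, 0.034]
ft_force: [-0.5, 0.2, -0.0]
finger_gap: 0.268
gripper_force: 0.0
```

Emit:
servo_tool(
  motion=[
    [0, 0, 0, 0, 0, 0, 0.025],
    [0, 0, 0, 0, 0, 0, 0.025],
    [0, 0, 0, 0, 0, 0, 0.025],
    [0, 0, 0, 0, 0, 0, 0.025],
    [0, 0, 0, 0, 0, 0, 0.025],
  ],
)

```text
clock: 14.2
ee_pos: [0.4627, 0.0486, 0.0387]
orientation: [3.141, -0.899, 0.034]
ft_force: [0.2, 0.2, -0.5]
finger_gap: 0.269
gripper_force: 0.0
```

```bash
python3 -c "
from h import *
st(); print(arm.close_job())"
```

```text
t 14.2 q [-0.021  0.644  2.514  3.088  0.916 -1.573] SF [-0.1341  0.0003  0.0387] lean 0.672 yaw 0.033 y [ 0.034 -0.999  0.   ] F [ 0.16  0.18 -0.54] gap 0.26938286927117844
the job is handed in; nothing more can be done
None
```

I pushed the medium filter box in until it pressed against the V stop (about 7 N), drew the fingers out, saw the flap hanging shut, and handed the job in at about 14 s; no verdict came back.

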